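# Load the heel drill and latch its sliding guard

## Robot

A 6-joint arm with a two-finger parallel gripper is mounted at the origin on the work surface. World frame = base frame: x ahead of the robot, y to its left, z up, the work surface at z = 0. Lengths are in m, angles in rad, forces in N, time in s.
With the tool pointing down it reaches from about 0.35 to 0.975 m from the base axis. Payload 4.9 kg.
Tool frame: the origin (TCP) lies on the centre line of the jaws, within the pads' length; the fingertips stand 14 mm ahead of it and the grasp point (between the pads) lies 5 mm behind it; z points along the fingers, y is the line along which they close (so a half turn about z gives the same grasp; the last joint's range is limited). The gripper opens to 85 mm and grips with 20 to 120 N. Pads are 22 mm wide; open, the fingers measure 114 mm over their backs; the gripper's body (76 mm by 85 mm) begins 54 mm behind the grasp point. The pads swing forward as they close: fully open they stand 13 mm farther back than shut.
Start: joints at [1.003, 0.053, 1.613, -0, 1.476, -0.119], TCP at [0.271, 0.563, 0.245] pointing down, gripper open.
Joint ranges: [-3.01, 3.01], [-1.01, 2.22], [0.06, 2.58], [-1.02, 4.17], [0.09, 2.62], [-3.14, 3.14]. Speed limits (rad/s): [2.57, 2.57, 3.14, 3.14, 3.14, 3.14].

## Interface

Orientations are given as a unit quaternion [w, x, y, z].
In Python, from plant import * gives the robot as it stands.
- The arm moves only by the tool send_rows, never from a script. Its argument "steps" is a list of rows, each an object with "translation": the shift along the tool's x, y, z in cm, a list of three; "delta_rot": the turn, a rotation vector about the tool's x, y, z in rad, a list of three; "jaw": the finger opening in cm, from 0 to 8.54. In form: [{"translation": [dx, dy, dz], "delta_rot": [rx, ry, rz], "jaw": jaw}, ...]. A call has exactly 8 rows; each row is the pose to reach, as a shift and turn from the pose commanded when the call began, along the tool's axes at that moment; what a row does not reach only later rows make up. A row lasts 1/10 s, in which the tool goes at most 50 mm and 8.59 degrees, less where a joint would pass 70% of its speed; a pose out of reach is approached as far as the arm can. A call with a gripper value outside its range is refused whole. The fingers move at their own pace and stop on an object; the grip force is fixed at half the most. Time passes only in rows, so rows that repeat a pose let the fingers close, or fill a call up. It gives the time, the measured TCP pose, the force, the opening and the grip force at its end, in the units of the state.
- state(): the state, without advancing time (a new reading comes with each control period).
- grab_frame(name): name is "scene" or "side" or "wrist"; returns a dict with "pixels" (400x640x3 uint8, blue, green, red), "range_z" (400x640 float32, m along the optical axis (not along the pixel's ray), 0 where there is no reading), "fx", "fy", "cx", "cy" (pixels), "rvec" (rotation vector, rad) and "tvec" (3), from world to camera coordinates, as OpenCV has them. Camera axes: x right, y down, z forward; pixel columns grow to the right and rows downward; lengths in m; the calibration is good to about 2 mm. A picture is of the moment at which its call begins.
- job_done(): hands the job in; it is judged then, once.
The state is a dict: "time": time; "joint_pos": joint angles; "joint_vel": joint speeds; "joint_efforts": joint torques, N m; "tool_pos": TCP position; "tool_rot": TCP orientation; "contact_force": force on the tool from outside, world axes, zero at the start; "ft_torque": the same for the moment, N m; "gripper_width": opening from 0.0 (shut) to 1.0 (fully open); "grasp_force": force on a finger pad.
Only numpy, scipy, OpenCV 4.12 (cv2) and the standard library are available. Lean on these libraries where they do the work, as an engineer would, in place of code of your own. Each camera call takes 0.05 s, during which the arm holds its last target. There are 200 camera calls.

## Task

Set the wooden heel block flat into the loading pocket of the drilling station and let go of it. Then push the clear sliding guard shut over it, gently, until you feel its latch catch, so that it stays shut by itself when you let go. Leave the other things on the bench where they are.

Things in the scene. Friction and masses are not known exactly. Their poses are not given: they have to be found in the camera images.
- heel_block: Wooden heel block, D-shaped from above: 60 mm long (its x, round end at +x), 44 mm wide (its y), 36 mm high, 50 to 100 g, flat on the bench left or right of the station. Origin: centre of the 60 x 44 mm underside, z up. Best gripped across its width with the fingertips 10 mm or more above its underside, to clear the pocket's rim.
- station: Low grey drilling station fixed to the bench: base 200 (x) by 340 (y) by 30 mm high; origin: centre of its underside, z up. The guard closes towards the station's +y, where a motor housing (top 90 mm above the bench) begins at y = +86 mm; its end cap reaches y = +195 mm. Neither the station nor its guard may be pushed with more than 25 N.
- pocket (a point): Centre of the floor of the loading pocket, 30 mm above the bench; axes as the station's. The pocket is 49 mm in x and 65 mm in y with a rim 8 mm high and 8 mm wide: the heel block lies in it with its length along the station's y, either end first, with 2.5 mm play all round.
- guard_handle (a point): Middle of the top edge of the upright black push plate on the guard's roof. The plate is 60 mm wide (station's x), 12 mm thick (station's y) and stands from 80 to 125 mm above the bench (this point is at 125 mm). Push its -y face towards the station's +y. Axes as the station's.
- guard_front (a point): Middle of the leading (+y) edge of the guard's roof, 80 mm above the bench, 50 mm ahead of the middle of the push plate. The guard is a clear tunnel 142 mm (x) by 100 mm (y) that covers the pocket when shut; it clears a seated heel block by 5 mm but hits one that is not seated. Axes as the station's.
- guard (a joint): How far the guard is open, in metres: 0.095 to 0.12 at the start (pocket free), straight over the pocket at 0; it falls as the guard moves to the station's +y. It slides with 1 to 2 N and stays where it is left, except near the end, where a spring opposes it: 4 to 6 N. Latched, it rests anywhere from 0 to 0.017; not latched, it springs back to beyond 0.02.
- rail (a point): Middle of the top of the far (+x) guard rail, a dark bar 24 mm wide, 55 mm above the bench (twin at -x), with the latch hidden in it. Some 20 mm before it catches, a spring starts to push the guard back; then the push needed rises to 9 to 13 N, falls off over the last 4 mm and drops at the click; 1 to 2 mm on, a rubber buffer stops it (6 N per mm). Where it catches differs each day by up to 14 mm.
- jar: Bystander: jar with a steel lid, 54 mm across, 60 mm high, on the bench beside the station, on the side without the heel block. Origin at the centre of its underside.
- tape_roll: Bystander: roll of paper tape lying flat, 84 mm across, 24 mm high, to the right of the station. Origin at the centre of its underside.
- screwdriver: Bystander: black-handled screwdriver, 200 mm long, lying on the bench to the right, beyond the tape roll. Origin under its middle.
- shell: Bystander: black rigid insole shell lying flat, about 240 mm long, 75 mm wide, 6 mm thick, to the left of the station, farther out than the heel block or jar. Origin under its middle.
There are look-alikes about, which are no part of the job. Several things look just like the heel_block: the one meant starts farthest to the robot's left.

How it is judged:
On the way, in this order (a step that is already met when the one before it is completed fails the run):
1. the heel block lies flat in the pocket, released, with the guard still open (z of heel_block in the frame of pocket below 0.003 m and horizontal distance between heel_block and pocket below 0.006 m and angle between heel_block's own z axis and vertical below 0.06 rad and contact force between the fingers and heel_block below 0.1 N and value of joint guard above 0.08 m), for 0.2 s.
2. the guard has been pushed shut (value of joint guard below 0.0185 m), for 0.2 s.
At the end, for the whole second after the job is handed in: The guard stays shut by its own latch (joint below 0.0185 m and at rest with nobody touching it), and the heel block lies flat in the pocket under it (within 6 mm of the pocket's centre, underside within 3 mm of its floor, upright within 0.06 rad) (value of joint guard below 0.0185 m and velocity of joint guard between -0.005 and 0.005 m/s and z of heel_block in the frame of pocket between -0.003 and 0.003 m and horizontal distance between heel_block and pocket below 0.006 m and angle between heel_block's own z axis and vertical below 0.06 rad).
It fails at once if the robot pushes on the station or its guard with more than 25 N (contact force between any of the fingers, the arm and station above 25 N).
It fails at once if a bystander (jar, tape roll, screwdriver, insole shell) is moved by more than 30 mm (distance of any of jar, tape_roll, screwdriver, shell from where it was at the start of the episode above 0.03 m).
It also fails if it takes over 58 s, if anything falls off the work surface, if the arm or the gripper's body presses on something with over 40 N, if the wrist force passes 120 N, or if a joint passes its speed limit or range.

## Working session

There is one attempt and no reset: what is moved stays moved. The work goes in short steps, Python scripts to look and compute and a tool call to move; the robot and the scene stay as the last step left them, time stands still between calls to the robot, and variables do not carry over. Pictures are saved under pics/ and viewed, at most 10 in all, crops included, and the job is handed in when it is done.

Besides the shell and the picture viewer there is one more tool, called after "Request:" as a command line: name --argument value ..., lists and objects as JSON in quotes. send_rows: Moves the arm, as the interface text tells. Its arguments: {"type":"object","properties":{"steps":{"type":"array","items":{"type":"object","properties":{"translation":{"type":"array","items":{"type":"number"}},"delta_rot":{"type":"array","items":{"type":"number"}},"jaw":{"type":"number"}}}}},"required":["steps"]}

```bash
mkdir -p pics
cat > h.py <<'E'
from plant import *
import numpy as np, cv2
from scipy.spatial.transform import Rotation as R
def cam(f):
    Rm=cv2.Rodrigues(np.array(f["rvec"],float))[0]; t=np.array(f["tvec"],float).ravel(); return Rm,t
def cloud(f):
    Rm,t=cam(f); z=f["range_z"].astype(float); v,u=np.indices(z.shape)
    P=np.stack([(u-f["cx"])/f["fx"]*z,(v-f["cy"])/f["fy"]*z,z],-1)
    W=(P-t)@Rm; W[z==0]=np.nan; return W
def ray(f,u,v,h):
    Rm,t=cam(f); d=np.array([(u-f["cx"])/f["fx"],(v-f["cy"])/f["fy"],1])@Rm; c=-t@Rm
    return c+d*(h-c[2])/d[2]
def proj(f,p):
    return cv2.projectPoints(np.array(p,float).reshape(-1,3),np.array(f["rvec"],float),np.array(f["tvec"],float),np.array([[f["fx"],0,f["cx"]],[0,f["fy"],f["cy"]],[0,0,1]],float),None)[0].reshape(-1,2)
E
python3 - <<'E'
from h import *
import pickle
for n in ("scene","side","wrist"):
    f=grab_frame(n); cv2.imwrite(f"pics/{n}0.png",f["pixels"]); pickle.dump(f,open(n+"0.pkl","wb"))
    Rm,t=cam(f); print(n,-t@Rm,Rm[2],f["fx"])
print(state())
E
```

```text
scene [ 1.4790805  -0.47176524  1.1400248 ] [-0.65838574  0.2932964  -0.69318499] 443.5868387520544
side [ 0.32706322 -0.90411363  1.18274041] [ 0.13401564  0.63062138 -0.76443213] 424.186061914105
wrist [0.20355731 0.59518939 0.37253341] [ 0.25937872 -0.12687499 -0.95740557] 302.5690346786387
{'time': 0.15, 'joint_pos': array([ 1.00297248e+00,  5.32420904e-02,  1.61398882e+00,  1.23019704e-05,
        1.47601166e+00, -1.18992194e-01]), 'joint_vel': array([ 0.00065365, -0.00133101, -0.0036019 , -0.00088166, -0.00109003,
        0.00123617]), 'joint_efforts': array([ 1.09818571e-03, -3.94238591e+01, -3.70722806e+01,  1.48944844e-05,
        4.62881260e-03,  3.50044184e-05]), 'tool_pos': array([0.27093309, 0.56270074, 0.24431645]), 'tool_rot': array([-2.83528140e-04,  2.22537370e-01,  9.74923811e-01, -7.74732061e-04]), 'contact_force': array([-0.21157269, -0.01718739,  0.29412984]), 'ft_torque': array([-0.0010051 ,  0.04806691, -0.04442877]), 'grasp_force': 0.0, 'gripper_width': 1.0007416353691385}
```

View pics/scene0.png

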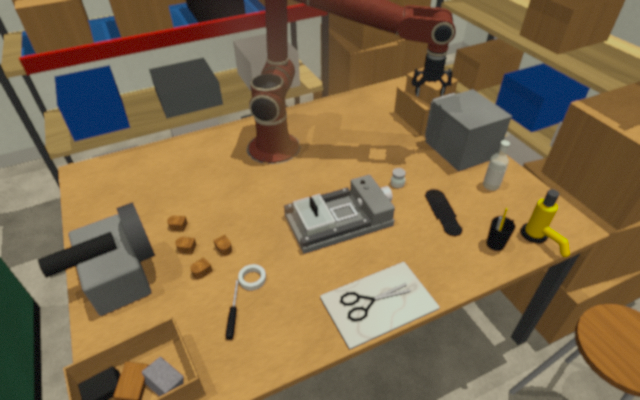

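View pics/side0.png

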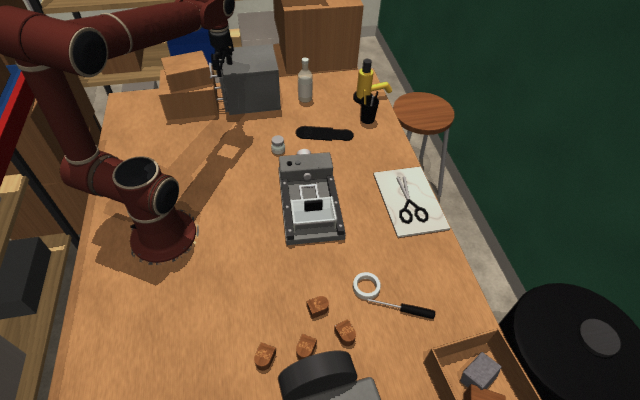

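The scene view shows four wooden blocks to the right of the station. The one farthest left (largest y) is at scene (222,245) and side (318,305). The station is at scene (340,212) and side (312,205), with the push plate at scene (314,205) and side (313,205).

Run:
```python
from h import *
import pickle
for n in ("scene","side"):
    f=pickle.load(open(n+"0.pkl","rb")); W=cloud(f); hsv=cv2.cvtColor(f["pixels"],cv2.COLOR_BGR2HSV)
    Z=W[...,2]; reg=(W[...,0]>.3)&(W[...,0]<.95)&(abs(W[...,1])<.7)
    # blocks
    m=(reg&(Z>.015)&(Z<.05)&(hsv[...,1]>100)).astype(np.uint8)
    k,l,s,c=cv2.connectedComponentsWithStats(m)
    for i in range(1,k):
        if s[i,4]>40:
            t=W[(l==i)&(Z>.031)&(Z<.041)]
            if len(t)<10: continue
            r=cv2.minAreaRect((t[:,:2]*1000).astype(np.float32)); print(n,"block",c[i].round(),s[i,4],np.round(r[0]),np.round(r[1]),round(r[2],1),np.nanmedian(t[:,2]))
    g=reg&(hsv[...,1]<70)&(abs(W[...,1])<.3)
    for lo,hi in ((.022,.036),(.05,.06),(.074,.084),(.085,.095),(.11,.13)):
        m=(g&(Z>lo)&(Z<hi)).astype(np.uint8); k,l,s,c=cv2.connectedComponentsWithStats(m)
        for i in range(1,k):
            if s[i,4]>25:
                t=W[l==i]; r=cv2.minAreaRect((t[:,:2]*1000).astype(np.float32)); print(n,lo,c[i].round(),s[i,4],np.round(r[0]),np.round(r[1]),round(r[2],1),np.nanmedian(t[:,2]).round(4))
a=cv2.imread("pics/scene0.png")[165:265,270:410]; b=cv2.imread("pics/side0.png")[140:250,260:360]
cv2.imwrite("pics/c.png",np.hstack([cv2.resize(a,(420,400),interpolation=2),cv2.resize(b,(364,400),interpolation=2)]))
```

```text
scene block [178. 224.] 96 [ 303. -473.] [41. 26.] 60.9 0.03712713651664242
scene block [533. 231.] 153 [866. 598.] [58. 24.] 16.0 0.03631322379540148
scene block [223. 244.] 236 [ 461. -356.] [65. 45.] 10.6 0.03748630663989893
scene block [185. 243.] 259 [ 402. -471.] [61. 49.] 58.0 0.03743887061309401
scene block [200. 267.] 285 [ 522. -450.] [48. 61.] 19.9 0.03734560423430743
scene block [152. 343.] 394 [ 727. -633.] [  7. 133.] 5.9 0.03640590806706772
scene block [141. 391.] 71 [ 850. -682.] [ 3. 41.] 62.0 0.03515912508274354
scene block [194. 394.] 145 [ 917. -569.] [ 4. 56.] 5.1 0.03656475442917079
scene 0.022 [346. 209.] 612 [492.  81.] [119. 141.] 86.1 0.0317
scene 0.022 [297. 225.] 319 [ 500. -101.] [ 42. 147.] 86.2 0.0314
scene 0.022 [348. 234.] 339 [605.  41.] [336.  26.] 84.5 0.0296
scene 0.022 [259. 272.] 85 [ 620. -286.] [28. 82.] 89.5 0.026
scene 0.022 [374. 302.] 246 [875.  -5.] [ 45. 214.] 5.5 0.0242
scene 0.022 [352. 297.] 121 [829. -64.] [88. 44.] 86.3 0.0243
scene 0.05 [334. 194.] 112 [430.  76.] [108.  23.] 86.4 0.0559
scene 0.05 [339. 228.] 558 [564.  41.] [332.
[... 972 characters left out ...]
 [ 8. 72.] 2.7 0.0239
side 0.022 [308. 189.] 670 [512.  82.] [120. 143.] 85.3 0.0308
side 0.022 [405. 208.] 70 [839. -51.] [110.  34.] 53.6 0.0241
side 0.022 [416. 210.] 34 [872. -69.] [73. 20.] 84.9 0.0241
side 0.022 [315. 231.] 688 [500. -94.] [ 67. 193.] 87.4 0.0301
side 0.022 [364. 275.] 79 [ 620. -287.] [25. 72.] 89.1 0.025
side 0.05 [334. 201.] 369 [588.   6.] [ 72. 271.] 8.8 0.0555
side 0.05 [287. 206.] 431 [447.  12.] [264.  72.] 86.3 0.0553
side 0.074 [309. 171.] 97 [523. 132.] [ 18. 171.] 84.3 0.0789
side 0.074 [313. 212.] 789 [504. -43.] [108. 142.] 86.9 0.0804
side 0.085 [305. 161.] 799 [518. 184.] [111. 189.] 87.2 0.0903
side 0.11 [313. 202.] 92 [504. -46.] [14. 60.] 88.8 0.1237
```

View pics/c.png

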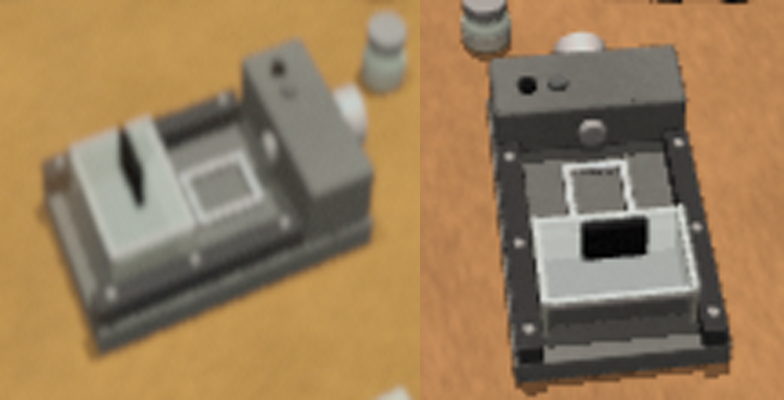

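The zoomed crops show the white pocket rim: scene crop (220,187), side crop (600,190). The guard is open on the -y side with its black push plate at scene crop (130,165). The station's yaw is about -3.5°.

```bash
cat >> h.py <<'E'
def move(dst,yang,dz_world):
    """shift in tool axes (cm) and turn about tool z to reach world dst with tool-y heading yang(deg)"""
    s=state(); q=s["tool_rot"]; T=R.from_quat([q[1],q[2],q[3],q[0]]); p=s["tool_pos"]
    y=T.as_matrix()[:,1]; cur=np.degrees(np.arctan2(y[1],y[0]))
    g=R.from_euler("z",yang-90,degrees=True)*R.from_euler("x",180,degrees=True)
    # want tool y heading = yang, z down
    M=np.column_stack([[np.cos(np.radians(yang+90)),np.sin(np.radians(yang+90)),0],[np.cos(np.radians(yang)),np.sin(np.radians(yang)),0],[0,0,-1]])
    rv=(T.inv()*R.from_matrix(M)).as_rotvec()
    d=T.inv().apply(np.append(dst,dz_world)-p)*100
    print("t",round(s["time"],2),"pos",p.round(4),"yang",cur.round(1),"F",s["contact_force"].round(2),"-> trans cm",d.round(2),"rot",rv.round(3))
E
python3 - <<'E'
from h import *
import pickle
for n,roi in (("scene",(185,232,320,372)),("side",(178,207,290,330))):
    f=pickle.load(open(n+"0.pkl","rb")); W=cloud(f); hsv=cv2.cvtColor(f["pixels"],cv2.COLOR_BGR2HSV)
    a,b,c,d=roi; m=np.zeros(hsv.shape[:2],bool); m[a:b,c:d]=True
    m&=(hsv[...,2]>150)&(hsv[...,1]<60)&(W[...,2]<.045)
    v,u=np.nonzero(m); P=np.array([ray(f,x,y,.038)[:2] for x,y in zip(u,v)])*1000
    r=cv2.minAreaRect(P.astype(np.float32)); print(n,len(P),np.round(r[0],1),np.round(r[1],1),round(r[2],1))
move([.462,-.356],-79,.30)
E
```

```text
scene 213 [499.8  68.9] [87.3 91.8] 85.5
side 91 [495.   75.3] [ 66.2 106.5] 87.5
t 0.15 pos [0.2709 0.5627 0.2443] yang 64.3 F [-0.21 -0.02  0.29] -> trans cm [-57.08 -74.49  -5.46] rot [-1.000e-03  2.000e-03  2.501e+00]
```

Request:
send_rows --steps '[{"translation": [-2.8, -3.7, -0.7], "delta_rot": [0, 0, 0.13], "jaw": 8.5}, {"translation": [-5.7, -7.4, -1.4], "delta_rot": [0, 0, 0.26], "jaw": 8.5}, {"translation": [-8.5, -11.1, -2.1], "delta_rot": [0, 0, 0.39], "jaw": 8.5}, {"translation": [-11.4, -14.8, -2.8], "delta_rot": [0, 0, 0.52], "jaw": 8.5}, {"translation": [-14.2, -18.5, -3.5], "delta_rot": [0, 0, 0.65], "jaw": 8.5}, {"translation": [-17.0, -22.2, -4.2], "delta_rot": [0, 0, 0.78], "jaw": 8.5}, {"translation": [-19.9, -25.9, -4.9], "delta_rot": [0, 0, 0.91], "jaw": 8.5}, {"translation": [-22.7, -29.7, -5.5], "delta_rot": [0, 0, 1.04], "jaw": 8.5}]'

```text
time: 0.95
tool_pos: [0.3466, 0.1953, 0.3005]
tool_rot: [0.0, 0.679, 0.734, 0.0]
contact_force: [0.3, 0.7, -0.9]
gripper_width: 0.993
grasp_force: 0.0
```

```bash
python3 -c "
from h import *
move([.462,-.356],-79,.28)"
```

```text
t 0.95 pos [0.3466 0.1953 0.3005] yang 4.4 F [ 0.29  0.69 -0.91] -> trans cm [-55.86   7.23   2.05] rot [ 1.000e-03 -0.000e+00  1.456e+00]
```

Request:
send_rows --steps '[{"translation": [-4.5, 0.6, 0], "delta_rot": [0, 0, 0.13], "jaw": 8.5}, {"translation": [-9, 1.2, 0], "delta_rot": [0, 0, 0.26], "jaw": 8.5}, {"translation": [-13.5, 1.8, 0], "delta_rot": [0, 0, 0.39], "jaw": 8.5}, {"translation": [-18, 2.4, 0], "delta_rot": [0, 0, 0.52], "jaw": 8.5}, {"translation": [-22.5, 3, 0], "delta_rot": [0, 0, 0.65], "jaw": 8.5}, {"translation": [-27, 3.6, 0], "delta_rot": [0, 0, 0.78], "jaw": 8.5}, {"translation": [-31.5, 4.2, 0], "delta_rot": [0, 0, 0.91], "jaw": 8.5}, {"translation": [-36, 4.8, 0], "delta_rot": [0, 0, 1.04], "jaw": 8.5}]'

```text
time: 1.75
tool_pos: [0.424, -0.1598, 0.3001]
tool_rot: [0.0, 0.954, 0.299, 0.0]
contact_force: [-0.2, -0.4, 1.0]
gripper_width: 1.002
grasp_force: 0.0
```

```bash
python3 -c "
from h import *
move([.462,-.356],-79,.16)"
```

```text
t 1.75 pos [ 0.424  -0.1598  0.3001] yang -55.2 F [-0.18 -0.38  1.03] -> trans cm [-8.06 18.28 14.01] rot [ 0.    -0.     0.415]
```

Request:
send_rows --steps '[{"translation": [-1.3, 3.0, 2.2], "delta_rot": [0, 0, 0.07], "jaw": 8.5}, {"translation": [-2.7, 6.1, 4.5], "delta_rot": [0, 0, 0.14], "jaw": 8.5}, {"translation": [-4.0, 9.1, 7.0], "delta_rot": [0, 0, 0.21], "jaw": 8.5}, {"translation": [-5.4, 12.2, 9.2], "delta_rot": [0, 0, 0.28], "jaw": 8.5}, {"translation": [-6.7, 15.2, 11.5], "delta_rot": [0, 0, 0.35], "jaw": 8.5}, {"translation": [-8.06, 18.3, 14.0], "delta_rot": [0, 0, 0.415], "jaw": 8.5}, {"translation": [-8.06, 18.3, 14.0], "delta_rot": [0, 0, 0.415], "jaw": 8.5}, {"translation": [-8.06, 18.3, 14.0], "delta_rot": [0, 0, 0.415], "jaw": 8.5}]'

```text
time: 2.55
tool_pos: [0.4629, -0.3537, 0.1589]
tool_rot: [-0.001, 0.995, 0.098, -0.001]
contact_force: [0.1, -0.2, 1.1]
gripper_width: 0.996
grasp_force: 0.0
```

Run:
```python
from h import *
f=grab_frame("wrist"); cv2.imwrite("pics/w1.png",f["pixels"]); W=cloud(f); Z=W[...,2]
m=(Z>.031)&(Z<.041)&(np.hypot(W[...,0]-.462,W[...,1]+.356)<.045)
t=W[m]; print(len(t))
if len(t)>10:
    r=cv2.minAreaRect((t[:,:2]*1000).astype(np.float32)); print(np.round(r[0],1),np.round(r[1],1),round(r[2],1),np.median(t[:,2]))
move([.462,-.356],-79,.028)
```

```text
3071
[ 461.8 -355.5] [59.7 44.1] 11.5 0.03566254623885493
t 2.6 pos [ 0.4634 -0.3536  0.1603] yang -78.6 F [ 0.13 -0.27  0.56] -> trans cm [-0.19  0.21 13.23] rot [-0.001  0.     0.006]
```

View pics/w1.png

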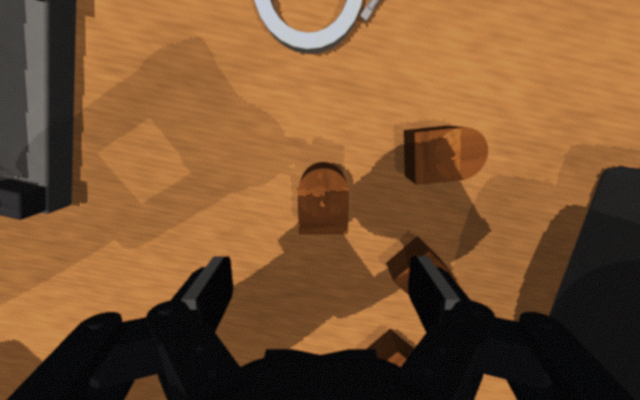

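The wrist view shows the target block, centred near (324,200), between the open fingers, with its width along the closing line. The other blocks are clear of the fingers.

Request:
send_rows --steps '[{"translation": [-0.05, 0.05, 2.5], "delta_rot": [0, 0, 0], "jaw": 8.5}, {"translation": [-0.1, 0.1, 5], "delta_rot": [0, 0, 0], "jaw": 8.5}, {"translation": [-0.17, 0.2, 7.5], "delta_rot": [0, 0, 0], "jaw": 8.5}, {"translation": [-0.17, 0.2, 10], "delta_rot": [0, 0, 0], "jaw": 8.5}, {"translation": [-0.17, 0.2, 12], "delta_rot": [0, 0, 0], "jaw": 8.0}, {"translation": [-0.17, 0.2, 13.1], "delta_rot": [0, 0, 0], "jaw": 7.0}, {"translation": [-0.17, 0.2, 13.1], "delta_rot": [0, 0, 0], "jaw": 5.5}, {"translation": [-0.17, 0.2, 13.1], "delta_rot": [0, 0, 0], "jaw": 4}]'

```text
time: 3.4
tool_pos: [0.463, -0.3564, 0.0312]
tool_rot: [0.001, 0.995, 0.099, 0.001]
contact_force: [-6.0, 6.9, 6.7]
gripper_width: 0.498
grasp_force: 63.1
```

Request:
send_rows --steps '[{"translation": [0, 0, 0], "delta_rot": [0, 0, 0], "jaw": 3.5}, {"translation": [0, 0, 0], "delta_rot": [0, 0, 0], "jaw": 3.5}, {"translation": [0, 0, 0], "delta_rot": [0, 0, 0], "jaw": 3.5}, {"translation": [0, 0, 0], "delta_rot": [0, 0, 0], "jaw": 3.5}, {"translation": [0, 0, 0], "delta_rot": [0, 0, 0], "jaw": 3.5}, {"translation": [0, 0, 0], "delta_rot": [0, 0, 0], "jaw": 3.5}, {"translation": [0, 0, 0], "delta_rot": [0, 0, 0], "jaw": 3.5}, {"translation": [0, 0, 0], "delta_rot": [0, 0, 0], "jaw": 3.5}]'

```text
time: 4.2
tool_pos: [0.4632, -0.357, 0.0311]
tool_rot: [0.001, 0.995, 0.099, 0.001]
contact_force: [-0.1, 1.0, 6.1]
gripper_width: 0.499
grasp_force: 63.7
```

Request:
send_rows --steps '[{"translation": [0, 0, -1.5], "delta_rot": [0, 0, 0], "jaw": 3.5}, {"translation": [0, 0, -4], "delta_rot": [0, 0, 0], "jaw": 3.5}, {"translation": [0, 0, -7], "delta_rot": [0, 0, 0], "jaw": 3.5}, {"translation": [0, 0, -10], "delta_rot": [0, 0, 0], "jaw": 3.5}, {"translation": [0, 0, -13], "delta_rot": [0, 0, 0], "jaw": 3.5}, {"translation": [0, 0, -16], "delta_rot": [0, 0, 0], "jaw": 3.5}, {"translation": [0, 0, -19], "delta_rot": [0, 0, 0], "jaw": 3.5}, {"translation": [0, 0, -21], "delta_rot": [0, 0, 0], "jaw": 3.5}]'

```text
time: 5.0
tool_pos: [0.4624, -0.3566, 0.2427]
tool_rot: [0.001, 0.995, 0.099, 0.001]
contact_force: [-0.5, -0.4, -0.7]
gripper_width: 0.497
grasp_force: 62.9
```

```bash
python3 -c "
from h import *
s=state();print(s['gripper_width'],s['grasp_force'])
move([.470,.04],-3.7,.24)"
```

```text
0.49685592074353657 62.914419919252396
t 5.0 pos [ 0.4624 -0.3566  0.2427] yang -78.7 F [-0.47 -0.39 -0.71] -> trans cm [  8.53 -38.74   0.18] rot [ 0.004  0.    -1.309]
```

Request:
send_rows --steps '[{"translation": [0.7, -3.5, 0], "delta_rot": [0, 0, -0.1], "jaw": 3.5}, {"translation": [1.6, -7.5, 0], "delta_rot": [0, 0, -0.23], "jaw": 3.5}, {"translation": [2.5, -11.5, 0], "delta_rot": [0, 0, -0.36], "jaw": 3.5}, {"translation": [3.4, -15.5, 0], "delta_rot": [0, 0, -0.49], "jaw": 3.5}, {"translation": [4.3, -19.5, 0], "delta_rot": [0, 0, -0.62], "jaw": 3.5}, {"translation": [5.2, -23.5, 0], "delta_rot": [0, 0, -0.75], "jaw": 3.5}, {"translation": [6.1, -27.5, 0], "delta_rot": [0, 0, -0.88], "jaw": 3.5}, {"translation": [7.0, -31.5, 0], "delta_rot": [0, 0, -1.01], "jaw": 3.5}]'

```text
time: 5.8
tool_pos: [0.4683, -0.032, 0.2399]
tool_rot: [0.0, 0.822, 0.57, 0.0]
contact_force: [0.1, -0.0, -0.2]
gripper_width: 0.503
grasp_force: 62.9
```

```bash
python3 -c "
from h import *
move([.508,.065],-3.7,.24)"
```

```text
t 5.8 pos [ 0.4683 -0.032   0.2399] yang -20.5 F [ 0.15 -0.04 -0.23] -> trans cm [ 1.048e+01  3.200e-01 -1.000e-02] rot [ 0.001  0.    -0.293]
```

Request:
send_rows --steps '[{"translation": [3, 0.1, 0], "delta_rot": [0, 0, -0.08], "jaw": 3.5}, {"translation": [6, 0.2, 0], "delta_rot": [0, 0, -0.16], "jaw": 3.5}, {"translation": [9, 0.3, 0], "delta_rot": [0, 0, -0.24], "jaw": 3.5}, {"translation": [10.5, 0.3, 0], "delta_rot": [0, 0, -0.293], "jaw": 3.5}, {"translation": [10.5, 0.3, 0], "delta_rot": [0, 0, -0.293], "jaw": 3.5}, {"translation": [10.5, 0.3, 0], "delta_rot": [0, 0, -0.293], "jaw": 3.5}, {"translation": [10.5, 0.3, 0], "delta_rot": [0, 0, -0.293], "jaw": 3.5}, {"translation": [10.5, 0.3, 0], "delta_rot": [0, 0, -0.293], "jaw": 3.5}]'

```text
time: 6.6
tool_pos: [0.5088, 0.0625, 0.2394]
tool_rot: [0.0, 0.732, 0.681, -0.0]
contact_force: [-0.8, 0.5, -0.8]
gripper_width: 0.499
grasp_force: 62.9
```

Run:
```python
from h import *
import pickle
f=grab_frame("wrist"); cv2.imwrite("pics/w2.png",f["pixels"]); pickle.dump(f,open("w2.pkl","wb"))
W=cloud(f); Z=W[...,2]
hsv=cv2.cvtColor(f["pixels"],cv2.COLOR_BGR2HSV)
m=(abs(W[...,0]-.508)<.055)&(W[...,1]>.011)&(W[...,1]<.125)&(hsv[...,2]>150)&(hsv[...,1]<60)&(Z>.03)&(Z<.045)
print(m.sum()); 
if m.sum()>20:
    v,u=np.nonzero(m); P=np.array([ray(f,x,y,.038)[:2] for x,y in zip(u,v)])*1000
    r=cv2.minAreaRect(P.astype(np.float32)); print(np.round(r[0],1),np.round(r[1],1),round(r[2],1),np.median(Z[m]),u.min(),u.max(),v.min(),v.max())
# held block
hb=(Z>.19)&(Z<.32)&(hsv[...,1]>100)&(hsv[...,2]>40); print("blk",hb.sum(), np.nanmedian(W[hb],0) if hb.any() else 0)
move([.508,.065],-3.7,.24)
```

```text
1326
[509.9  70.4] [79.9 66.2] 86.4 0.037434810694306306 291 351 138 209
blk 12842 [0.50839751 0.06945875 0.24389473]
t 6.65 pos [0.5088 0.0626 0.2394] yang -4.1 F [ 0.72  0.15 -0.26] -> trans cm [ 0.23 -0.1  -0.07] rot [ 0.     0.    -0.007]
```

View pics/w2.png

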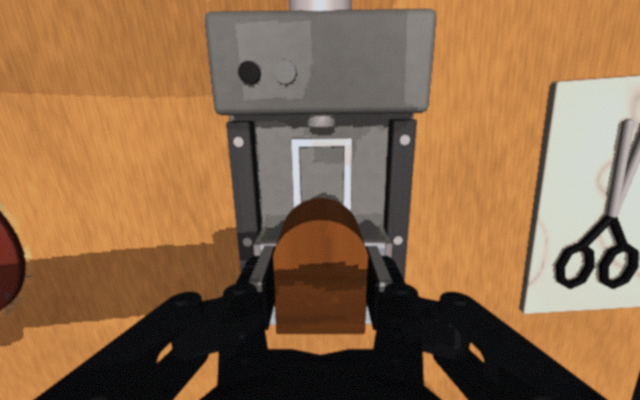

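The wrist view shows the rim's far edge at (321,142), its sides at u=296 and 347, and the held block, square in the grip, at (320,265). I'll check the far edge and the block's offset in the grip.

Run:
```python
from h import *
import pickle
f=pickle.load(open("w2.pkl","rb")); W=cloud(f); Z=W[...,2]
hsv=cv2.cvtColor(f["pixels"],cv2.COLOR_BGR2HSV)
for u,v in ((321,138),(321,147),(291,200),(351,200),(321,209)): print(u,v,ray(f,u,v,.038).round(4))
hb=(abs(Z-.244)<.004)&(abs(W[...,0]-.508)<.06)&(abs(W[...,1]-.06)<.06)&(hsv[...,1]>100)
t=W[hb]; r=cv2.minAreaRect((t[:,:2]*1000).astype(np.float32)); print(np.round(r[0],1),np.round(r[1],1),round(r[2],1),np.percentile(t[:,2],[5,50,95]))
col=[ (v,W[v,321].round(4)) for v in range(194,220,3)]; print(col)
# housing front face and guard rail lines
for yy in (200,160):
    row=W[yy]; 
top=(abs(Z-.09)<.004)&(abs(W[...,0]-.515)<.15)&(W[...,1]>.1)&(W[...,1]<.3); t=W[top]; r=cv2.minAreaRect((t[:,:2]*1000).astype(np.float32)); print("housing",np.round(r[0],1),np.round(r[1],1),round(r[2],1),np.percentile(t[:,1],[1,99]))
```

```text
321 138 [0.5119 0.1104 0.038 ]
321 147 [0.5113 0.1009 0.038 ]
291 200 [0.4731 0.0441 0.038 ]
351 200 [0.541  0.0392 0.038 ]
321 209 [0.5063 0.0309 0.038 ]
[507.9  62.2] [60.8 65.5] 84.5 [0.24287935 0.2438705  0.24483634]
[(194, array([0.5074, 0.0465, 0.03  ])), (197, array([0.5104, 0.0925, 0.209 ])), (200, array([0.5103, 0.0921, 0.2132])), (203, array([0.5103, 0.0924, 0.2199])), (206, array([0.5103, 0.0922, 0.2242])), (209, array([0.5103, 0.0921, 0.2291])), (212, array([0.5103, 0.0922, 0.2339])), (215, array([0.5103, 0.0924, 0.2387])), (218, array([0.5103, 0.0923, 0.2424]))]
housing [516.5 179.7] [ 87.3 190.1] 86.4 [0.13545065 0.21891237]
```

Request:
send_rows --steps '[{"translation": [0.4, 0.0, 2], "delta_rot": [0, 0, -0.009], "jaw": 3.5}, {"translation": [0.8, 0.0, 5], "delta_rot": [0, 0, -0.009], "jaw": 3.5}, {"translation": [0.8, 0.0, 8], "delta_rot": [0, 0, -0.009], "jaw": 3.5}, {"translation": [0.8, 0.0, 11], "delta_rot": [0, 0, -0.009], "jaw": 3.5}, {"translation": [0.8, 0.0, 13.5], "delta_rot": [0, 0, -0.009], "jaw": 3.5}, {"translation": [0.8, 0.0, 15], "delta_rot": [0, 0, -0.009], "jaw": 3.5}, {"translation": [0.8, 0.0, 15.4], "delta_rot": [0, 0, -0.009], "jaw": 3.5}, {"translation": [0.8, 0.0, 15.4], "delta_rot": [0, 0, -0.009], "jaw": 3.5}]'

```text
time: 7.45
tool_pos: [0.5097, 0.0712, 0.0854]
tool_rot: [-0.0, 0.729, 0.685, -0.0]
contact_force: [-0.3, -0.4, -0.5]
gripper_width: 0.502
grasp_force: 62.9
```

Run:
```python
from h import *
import pickle
f=grab_frame("wrist"); cv2.imwrite("pics/w3.png",f["pixels"]); 
W=cloud(f); Z=W[...,2]; hsv=cv2.cvtColor(f["pixels"],cv2.COLOR_BGR2HSV)
m=(abs(W[...,0]-.51)<.05)&(W[...,1]>.03)&(W[...,1]<.125)&(hsv[...,2]>150)&(hsv[...,1]<60)&(Z>.033)&(Z<.043)
v,u=np.nonzero(m); P=np.array([ray(f,x,y,.038)[:2] for x,y in zip(u,v)])*1000; print(len(P),P.min(0) if len(P) else 0,P.max(0) if len(P) else 0)
hb=(hsv[...,1]>100)&(abs(W[...,0]-.51)<.05)&(W[...,1]>.05)&(W[...,1]<.12)&(Z>.045)&(Z<.085); t=W[hb]
print(hb.sum(),np.percentile(t[:,1],[50,90,98]),np.percentile(t[:,2],[1,99]))
move([.5095,.0705],-3.6,.0625)
```

```text
2758 [477.84360561  63.25426147] [544.45752221 111.89200627]
1153 [0.09934177 0.1009398  0.10118056] [0.05669518 0.08481862]
t 7.5 pos [0.5104 0.0713 0.0864] yang -3.5 F [ 0.38 -0.46 -0.31] -> trans cm [-0.09 -0.09  2.39] rot [ 0.002 -0.     0.002]
```

View pics/w3.png

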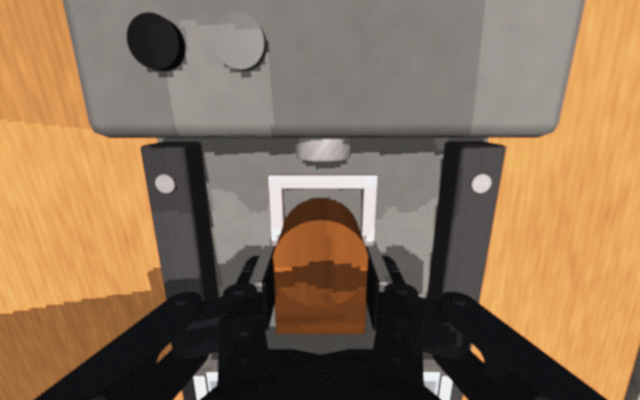

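The wrist view shows the rim's far edge at (322,182) and the block in line with the rim sideways. Its tip is about 1.5 mm too far towards +y, so I'll correct that and lower it.

Request:
send_rows --steps '[{"translation": [-0.15, 0, 0.2], "delta_rot": [0, 0, 0], "jaw": 3.5}, {"translation": [-0.15, 0, 0.6], "delta_rot": [0, 0, 0], "jaw": 3.5}, {"translation": [-0.15, 0, 1.0], "delta_rot": [0, 0, 0], "jaw": 3.5}, {"translation": [-0.15, 0, 1.3], "delta_rot": [0, 0, 0], "jaw": 3.5}, {"translation": [-0.15, 0, 1.6], "delta_rot": [0, 0, 0], "jaw": 3.5}, {"translation": [-0.15, 0, 1.8], "delta_rot": [0, 0, 0], "jaw": 3.5}, {"translation": [-0.15, 0, 2.0], "delta_rot": [0, 0, 0], "jaw": 3.5}, {"translation": [-0.15, 0, 2.0], "delta_rot": [0, 0, 0], "jaw": 3.5}]'

```text
time: 8.3
tool_pos: [0.5092, 0.07, 0.0649]
tool_rot: [-0.0, 0.728, 0.685, -0.0]
contact_force: [-0.6, -0.3, -1.1]
gripper_width: 0.501
grasp_force: 62.9
```

Request:
send_rows --steps '[{"translation": [0, 0, 0.1], "delta_rot": [0, 0, 0], "jaw": 3.5}, {"translation": [0, 0, 0.1], "delta_rot": [0, 0, 0], "jaw": 3.5}, {"translation": [0, 0, 0.2], "delta_rot": [0, 0, 0], "jaw": 3.5}, {"translation": [0, 0, 0.2], "delta_rot": [0, 0, 0], "jaw": 3.5}, {"translation": [0, 0, 0.3], "delta_rot": [0, 0, 0], "jaw": 3.5}, {"translation": [0, 0, 0.3], "delta_rot": [0, 0, 0], "jaw": 3.5}, {"translation": [0, 0, 0.3], "delta_rot": [0, 0, 0], "jaw": 3.5}, {"translation": [0, 0, 0.3], "delta_rot": [0, 0, 0], "jaw": 3.5}]'

```text
time: 9.1
tool_pos: [0.5095, 0.07, 0.0623]
tool_rot: [0.0, 0.728, 0.685, 0.0]
contact_force: [0.2, -0.8, -0.6]
gripper_width: 0.504
grasp_force: 62.9
```

Request:
send_rows --steps '[{"translation": [0, 0, 0.05], "delta_rot": [0, 0, 0], "jaw": 4.6}, {"translation": [0, 0, 0.05], "delta_rot": [0, 0, 0], "jaw": 5}, {"translation": [0, 0, 0.05], "delta_rot": [0, 0, 0], "jaw": 6.5}, {"translation": [0, 0, 0.05], "delta_rot": [0, 0, 0], "jaw": 6.5}, {"translation": [0, 0, 0.05], "delta_rot": [0, 0, 0], "jaw": 6.5}, {"translation": [0, 0, -0.5], "delta_rot": [0, 0, 0], "jaw": 6.5}, {"translation": [0, 0, -2], "delta_rot": [0, 0, 0], "jaw": 6.5}, {"translation": [0, 0, -4], "delta_rot": [0, 0, 0], "jaw": 6.5}]'

```text
time: 9.9
tool_pos: [0.5089, 0.07, 0.1028]
tool_rot: [-0.001, 0.728, 0.685, -0.001]
contact_force: [0.4, 0.8, 0.4]
gripper_width: 0.761
grasp_force: 0.0
```

Request:
send_rows --steps '[{"translation": [0, 0, -2], "delta_rot": [0, 0, 0], "jaw": 5}, {"translation": [0, 0, -5], "delta_rot": [0, 0, 0], "jaw": 3}, {"translation": [0, 0, -8], "delta_rot": [0, 0, 0], "jaw": 0}, {"translation": [0, 0, -11], "delta_rot": [0, 0, 0], "jaw": 0}, {"translation": [0, 0, -13], "delta_rot": [0, 0, 0], "jaw": 0}, {"translation": [0, 0, -13], "delta_rot": [0, 0, 0], "jaw": 0}, {"translation": [0, 0, -13], "delta_rot": [0, 0, 0], "jaw": 0}, {"translation": [0, 0, -13], "delta_rot": [0, 0, 0], "jaw": 0}]'

```text
time: 10.7
tool_pos: [0.5086, 0.07, 0.2308]
tool_rot: [-0.001, 0.728, 0.685, -0.001]
contact_force: [0.4, 0.1, -0.1]
gripper_width: -0.003
grasp_force: 0.0
```

Run:
```python
from h import *
f=grab_frame("wrist"); cv2.imwrite("pics/w4.png",f["pixels"]); W=cloud(f); Z=W[...,2]
hsv=cv2.cvtColor(f["pixels"],cv2.COLOR_BGR2HSV)
m=(hsv[...,1]>100)&(Z>.06)&(Z<.075)&(abs(W[...,0]-.51)<.05)&(abs(W[...,1]-.07)<.05); t=W[m]; r=cv2.minAreaRect((t[:,:2]*1000).astype(np.float32)); print("blk",m.sum(),np.round(r[0],1),np.round(r[1],1),round(r[2],1),np.percentile(t[:,2],[5,50,95]))
f=grab_frame("side"); W=cloud(f); Z=W[...,2]
for lo,hi,n in ((.075,.085,"roof"),(.112,.13,"handle")):
    m=((Z>lo)&(Z<hi)&(abs(W[...,0]-.505)<.09)&(W[...,1]<.03)&(W[...,1]>-.12)); t=W[m]; r=cv2.minAreaRect((t[:,:2]*1000).astype(np.float32)); print(n,m.sum(),np.round(r[0],1),np.round(r[1],1),round(r[2],1),np.median(t[:,2]))
move([.507,-.14],-93.6,.24)
```

```text
blk 2290 [508.9  70.4] [59.5 43.1] 86.5 [0.06438181 0.06556969 0.06668243]
roof 825 [504.1 -43.8] [105.1 141.8] 86.5 0.08049365982537117
handle 92 [504.2 -45.2] [16.9 59.5] 88.7 0.12222562471101477
t 10.8 pos [0.5086 0.07   0.2304] yang -3.5 F [-0.59  0.14 -0.7 ] -> trans cm [-20.97   1.12  -0.96] rot [-0.002  0.003  1.573]
```

View pics/w4.png

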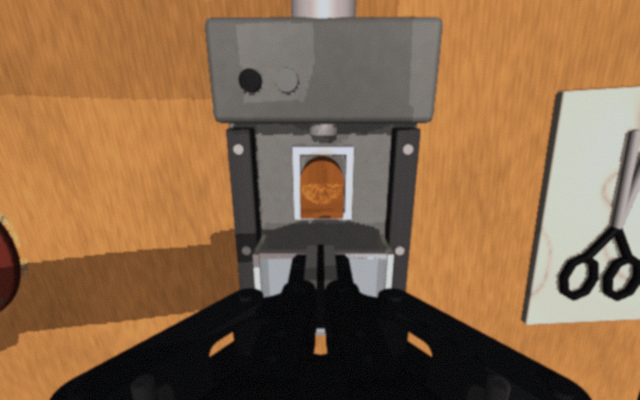

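The block is seated flat inside the rim at (322,185), and the guard and handle sit at y ≈ -44 mm. Next I move back behind the handle, descend, then push.

Request:
send_rows --steps '[{"translation": [-3, 0, 0], "delta_rot": [0, 0, 0], "jaw": 0}, {"translation": [-7, 0, 0], "delta_rot": [0, 0, 0], "jaw": 0}, {"translation": [-11, 0, 0], "delta_rot": [0, 0, 0], "jaw": 0}, {"translation": [-15, 0, 0], "delta_rot": [0, 0, 0], "jaw": 0}, {"translation": [-17, 0, 0.5], "delta_rot": [0, 0, 0], "jaw": 0}, {"translation": [-17, 0, 4], "delta_rot": [0, 0, 0], "jaw": 0}, {"translation": [-17, 0, 8], "delta_rot": [0, 0, 0], "jaw": 0}, {"translation": [-17, 0, 11], "delta_rot": [0, 0, 0], "jaw": 0}]'

```text
time: 11.6
tool_pos: [0.4974, -0.0995, 0.1188]
tool_rot: [-0.002, 0.729, 0.685, -0.001]
contact_force: [0.4, -0.0, -0.6]
gripper_width: 0.001
grasp_force: 0.0
```

Request:
send_rows --steps '[{"translation": [0, 0, 1], "delta_rot": [0, 0, 0], "jaw": 0}, {"translation": [0, 0, 1.4], "delta_rot": [0, 0, 0], "jaw": 0}, {"translation": [1, 0, 1.4], "delta_rot": [0, 0, 0], "jaw": 0}, {"translation": [1.8, 0, 1.4], "delta_rot": [0, 0, 0], "jaw": 0}, {"translation": [2.4, 0, 1.4], "delta_rot": [0, 0, 0], "jaw": 0}, {"translation": [2.8, 0, 1.4], "delta_rot": [0, 0, 0], "jaw": 0}, {"translation": [3.2, 0, 1.4], "delta_rot": [0, 0, 0], "jaw": 0}, {"translation": [3.6, 0, 1.4], "delta_rot": [0, 0, 0], "jaw": 0}]'

```text
time: 12.4
tool_pos: [0.5015, -0.0634, 0.1087]
tool_rot: [0.0, 0.728, 0.685, 0.0]
contact_force: [0.5, 0.1, -0.4]
gripper_width: -0.003
grasp_force: 0.0
```

Request:
send_rows --steps '[{"translation": [0.3, 0, 0.2], "delta_rot": [0, 0, 0], "jaw": 0}, {"translation": [0.6, 0, 0.2], "delta_rot": [0, 0, 0], "jaw": 0}, {"translation": [0.9, 0, 0.2], "delta_rot": [0, 0, 0], "jaw": 0}, {"translation": [1.2, 0, 0.2], "delta_rot": [0, 0, 0], "jaw": 0}, {"translation": [1.6, 0, 0.2], "delta_rot": [0, 0, 0], "jaw": 0}, {"translation": [2.0, 0, 0.2], "delta_rot": [0, 0, 0], "jaw": 0}, {"translation": [2.4, 0, 0.2], "delta_rot": [0, 0, 0], "jaw": 0}, {"translation": [2.8, 0, 0.2], "delta_rot": [0, 0, 0], "jaw": 0}]'

```text
time: 13.2
tool_pos: [0.5029, -0.0354, 0.1062]
tool_rot: [-0.0, 0.728, 0.685, -0.0]
contact_force: [-0.2, -1.2, -1.1]
gripper_width: -0.004
grasp_force: 0.7
```

```bash
cat >> h.py <<'E'
def guard():
    f=grab_frame("side"); W=cloud(f); Z=W[...,2]; hsv=cv2.cvtColor(f["pixels"],cv2.COLOR_BGR2HSV)
    m=(Z>.074)&(Z<.086)&(abs(W[...,0]-.507)<.085)&(W[...,1]<.16)&(W[...,1]>-.12); t=W[m]
    print("roof y",np.percentile(t[:,1],[1,99]).round(4),"t",state()["time"],state()["tool_pos"].round(4),state()["contact_force"].round(2))
    return f
E
python3 -c "
from h import *
guard()"
```

```text
roof y [-0.0733  0.1419] t 13.25 [ 0.503  -0.0349  0.1063] [ 0.21  0.26 -0.27]
```

Request:
send_rows --steps '[{"translation": [0.4, 0, 0], "delta_rot": [0, 0, 0], "jaw": 0}, {"translation": [0.9, 0, 0], "delta_rot": [0, 0, 0], "jaw": 0}, {"translation": [1.4, 0, 0], "delta_rot": [0, 0, 0], "jaw": 0}, {"translation": [1.9, 0, 0], "delta_rot": [0, 0, 0], "jaw": 0}, {"translation": [2.4, 0, 0], "delta_rot": [0, 0, 0], "jaw": 0}, {"translation": [2.9, 0, 0], "delta_rot": [0, 0, 0], "jaw": 0}, {"translation": [3.4, 0, 0], "delta_rot": [0, 0, 0], "jaw": 0}, {"translation": [3.8, 0, 0], "delta_rot": [0, 0, 0], "jaw": 0}]'

```text
time: 14.05
tool_pos: [0.5053, 0.0026, 0.1063]
tool_rot: [-0.0, 0.728, 0.685, 0.0]
contact_force: [-0.7, -2.0, -0.5]
gripper_width: 0.001
grasp_force: 0.7
```

Request:
send_rows --steps '[{"translation": [0.15, 0, 0], "delta_rot": [0, 0, 0], "jaw": 0}, {"translation": [0.3, 0, 0], "delta_rot": [0, 0, 0], "jaw": 0}, {"translation": [0.45, 0, 0], "delta_rot": [0, 0, 0], "jaw": 0}, {"translation": [0.6, 0, 0], "delta_rot": [0, 0, 0], "jaw": 0}, {"translation": [0.7, 0, 0], "delta_rot": [0, 0, 0], "jaw": 0}, {"translation": [0.8, 0, 0], "delta_rot": [0, 0, 0], "jaw": 0}, {"translation": [0.9, 0, 0], "delta_rot": [0, 0, 0], "jaw": 0}, {"translation": [1.0, 0, 0], "delta_rot": [0, 0, 0], "jaw": 0}]'

```text
time: 14.85
tool_pos: [0.5059, 0.0122, 0.1063]
tool_rot: [0.0, 0.728, 0.685, -0.0]
contact_force: [-2.0, -2.6, 0.0]
gripper_width: -0.004
grasp_force: 0.6
```

```bash
python3 -c "
from h import *
f=guard(); cv2.imwrite('pics/s5.png',cv2.resize(f['pixels'][130:260,240:380],None,fx=4,fy=4))"
```

```text
roof y [-0.0258  0.1426] t 14.9 [0.506  0.0123 0.1063] [ 0.12 -0.48 -0.26]
```

View pics/s5.png

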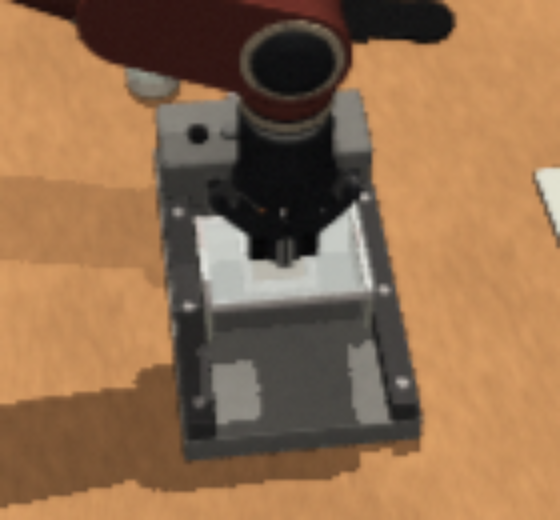

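The side view shows the guard at crop (285,255), centred on the push line and still about 41 mm open. From here I push slowly.

Request:
send_rows --steps '[{"translation": [0.08, 0, 0], "delta_rot": [0, 0, 0], "jaw": 0}, {"translation": [0.16, 0, 0], "delta_rot": [0, 0, 0], "jaw": 0}, {"translation": [0.24, 0, 0], "delta_rot": [0, 0, 0], "jaw": 0}, {"translation": [0.32, 0, 0], "delta_rot": [0, 0, 0], "jaw": 0}, {"translation": [0.4, 0, 0], "delta_rot": [0, 0, 0], "jaw": 0}, {"translation": [0.48, 0, 0], "delta_rot": [0, 0, 0], "jaw": 0}, {"translation": [0.54, 0, 0], "delta_rot": [0, 0, 0], "jaw": 0}, {"translation": [0.6, 0, 0], "delta_rot": [0, 0, 0], "jaw": 0}]'

```text
time: 15.7
tool_pos: [0.5064, 0.0181, 0.1064]
tool_rot: [0.0, 0.728, 0.685, 0.0]
contact_force: [-0.7, -0.4, 0.8]
gripper_width: -0.0
grasp_force: 0.6
```

Request:
send_rows --steps '[{"translation": [0.08, 0, 0], "delta_rot": [0, 0, 0], "jaw": 0}, {"translation": [0.16, 0, 0], "delta_rot": [0, 0, 0], "jaw": 0}, {"translation": [0.24, 0, 0], "delta_rot": [0, 0, 0], "jaw": 0}, {"translation": [0.32, 0, 0], "delta_rot": [0, 0, 0], "jaw": 0}, {"translation": [0.4, 0, 0], "delta_rot": [0, 0, 0], "jaw": 0}, {"translation": [0.48, 0, 0], "delta_rot": [0, 0, 0], "jaw": 0}, {"translation": [0.54, 0, 0], "delta_rot": [0, 0, 0], "jaw": 0}, {"translation": [0.6, 0, 0], "delta_rot": [0, 0, 0], "jaw": 0}]'

```text
time: 16.5
tool_pos: [0.5067, 0.0241, 0.1063]
tool_rot: [0.0, 0.728, 0.685, 0.0]
contact_force: [-0.0, -0.2, 0.1]
gripper_width: 0.002
grasp_force: 0.6
```

Request:
send_rows --steps '[{"translation": [0.05, 0, 0], "delta_rot": [0, 0, 0], "jaw": 0}, {"translation": [0.1, 0, 0], "delta_rot": [0, 0, 0], "jaw": 0}, {"translation": [0.15, 0, 0], "delta_rot": [0, 0, 0], "jaw": 0}, {"translation": [0.2, 0, 0], "delta_rot": [0, 0, 0], "jaw": 0}, {"translation": [0.25, 0, 0], "delta_rot": [0, 0, 0], "jaw": 0}, {"translation": [0.3, 0, 0], "delta_rot": [0, 0, 0], "jaw": 0}, {"translation": [0.35, 0, 0], "delta_rot": [0, 0, 0], "jaw": 0}, {"translation": [0.4, 0, 0], "delta_rot": [0, 0, 0], "jaw": 0}]'

```text
time: 17.3
tool_pos: [0.5069, 0.0275, 0.1063]
tool_rot: [0.0, 0.728, 0.685, -0.001]
contact_force: [-1.0, -3.6, -0.2]
gripper_width: 0.001
grasp_force: 2.1
```

Request:
send_rows --steps '[{"translation": [0.05, 0, 0], "delta_rot": [0, 0, 0], "jaw": 0}, {"translation": [0.1, 0, 0], "delta_rot": [0, 0, 0], "jaw": 0}, {"translation": [0.15, 0, 0], "delta_rot": [0, 0, 0], "jaw": 0}, {"translation": [0.2, 0, 0], "delta_rot": [0, 0, 0], "jaw": 0}, {"translation": [0.25, 0, 0], "delta_rot": [0, 0, 0], "jaw": 0}, {"translation": [0.3, 0, 0], "delta_rot": [0, 0, 0], "jaw": 0}, {"translation": [0.35, 0, 0], "delta_rot": [0, 0, 0], "jaw": 0}, {"translation": [0.4, 0, 0], "delta_rot": [0, 0, 0], "jaw": 0}]'

```text
time: 18.1
tool_pos: [0.5072, 0.0321, 0.1063]
tool_rot: [0.0, 0.728, 0.685, -0.0]
contact_force: [-0.3, -4.2, -0.2]
gripper_width: 0.004
grasp_force: 2.3
```

Request:
send_rows --steps '[{"translation": [0.05, 0, 0], "delta_rot": [0, 0, 0], "jaw": 0}, {"translation": [0.1, 0, 0], "delta_rot": [0, 0, 0], "jaw": 0}, {"translation": [0.15, 0, 0], "delta_rot": [0, 0, 0], "jaw": 0}, {"translation": [0.2, 0, 0], "delta_rot": [0, 0, 0], "jaw": 0}, {"translation": [0.25, 0, 0], "delta_rot": [0, 0, 0], "jaw": 0}, {"translation": [0.3, 0, 0], "delta_rot": [0, 0, 0], "jaw": 0}, {"translation": [0.35, 0, 0], "delta_rot": [0, 0, 0], "jaw": 0}, {"translation": [0.4, 0, 0], "delta_rot": [0, 0, 0], "jaw": 0}]'

```text
time: 18.9
tool_pos: [0.5074, 0.0361, 0.1063]
tool_rot: [0.0, 0.728, 0.685, -0.0]
contact_force: [0.6, -4.7, 0.8]
gripper_width: -0.001
grasp_force: 2.5
```

Request:
send_rows --steps '[{"translation": [0.03, 0, 0], "delta_rot": [0, 0, 0], "jaw": 0}, {"translation": [0.06, 0, 0], "delta_rot": [0, 0, 0], "jaw": 0}, {"translation": [0.1, 0, 0], "delta_rot": [0, 0, 0], "jaw": 0}, {"translation": [0.14, 0, 0], "delta_rot": [0, 0, 0], "jaw": 0}, {"translation": [0.18, 0, 0], "delta_rot": [0, 0, 0], "jaw": 0}, {"translation": [0.22, 0, 0], "delta_rot": [0, 0, 0], "jaw": 0}, {"translation": [0.26, 0, 0], "delta_rot": [0, 0, 0], "jaw": 0}, {"translation": [0.3, 0, 0], "delta_rot": [0, 0, 0], "jaw": 0}]'

```text
time: 19.7
tool_pos: [0.5075, 0.0375, 0.1063]
tool_rot: [0.001, 0.728, 0.685, -0.001]
contact_force: [-0.4, -11.2, 0.7]
gripper_width: 0.003
grasp_force: 5.5
```

Request:
send_rows --steps '[{"translation": [0.02, 0, 0], "delta_rot": [0, 0, 0], "jaw": 0}, {"translation": [0.04, 0, 0], "delta_rot": [0, 0, 0], "jaw": 0}, {"translation": [0.06, 0, 0], "delta_rot": [0, 0, 0], "jaw": 0}, {"translation": [0.08, 0, 0], "delta_rot": [0, 0, 0], "jaw": 0}, {"translation": [0.1, 0, 0], "delta_rot": [0, 0, 0], "jaw": 0}, {"translation": [0.12, 0, 0], "delta_rot": [0, 0, 0], "jaw": 0}, {"translation": [0.14, 0, 0], "delta_rot": [0, 0, 0], "jaw": 0}, {"translation": [0.16, 0, 0], "delta_rot": [0, 0, 0], "jaw": 0}]'

```text
time: 20.5
tool_pos: [0.5076, 0.0388, 0.1064]
tool_rot: [0.001, 0.728, 0.685, -0.002]
contact_force: [-1.7, -10.3, 1.2]
gripper_width: 0.002
grasp_force: 5.7
```

Request:
send_rows --steps '[{"translation": [0.02, 0, 0], "delta_rot": [0, 0, 0], "jaw": 0}, {"translation": [0.04, 0, 0], "delta_rot": [0, 0, 0], "jaw": 0}, {"translation": [0.06, 0, 0], "delta_rot": [0, 0, 0], "jaw": 0}, {"translation": [0.08, 0, 0], "delta_rot": [0, 0, 0], "jaw": 0}, {"translation": [0.1, 0, 0], "delta_rot": [0, 0, 0], "jaw": 0}, {"translation": [0.12, 0, 0], "delta_rot": [0, 0, 0], "jaw": 0}, {"translation": [0.14, 0, 0], "delta_rot": [0, 0, 0], "jaw": 0}, {"translation": [0.16, 0, 0], "delta_rot": [0, 0, 0], "jaw": 0}]'

```text
time: 21.3
tool_pos: [0.5077, 0.0402, 0.1064]
tool_rot: [0.002, 0.728, 0.685, -0.002]
contact_force: [-1.1, -12.4, 0.7]
gripper_width: 0.0
grasp_force: 6.1
```

Request:
send_rows --steps '[{"translation": [0.02, 0, 0], "delta_rot": [0, 0, 0], "jaw": 0}, {"translation": [0.04, 0, 0], "delta_rot": [0, 0, 0], "jaw": 0}, {"translation": [0.06, 0, 0], "delta_rot": [0, 0, 0], "jaw": 0}, {"translation": [0.08, 0, 0], "delta_rot": [0, 0, 0], "jaw": 0}, {"translation": [0.1, 0, 0], "delta_rot": [0, 0, 0], "jaw": 0}, {"translation": [0.12, 0, 0], "delta_rot": [0, 0, 0], "jaw": 0}, {"translation": [0.14, 0, 0], "delta_rot": [0, 0, 0], "jaw": 0}, {"translation": [0.16, 0, 0], "delta_rot": [0, 0, 0], "jaw": 0}]'

```text
time: 22.1
tool_pos: [0.5078, 0.0417, 0.1063]
tool_rot: [0.002, 0.728, 0.685, -0.002]
contact_force: [-1.8, -14.1, 0.4]
gripper_width: -0.001
grasp_force: 6.8
```

Request:
send_rows --steps '[{"translation": [0.02, 0, 0], "delta_rot": [0, 0, 0], "jaw": 0}, {"translation": [0.03, 0, 0], "delta_rot": [0, 0, 0], "jaw": 0}, {"translation": [0.04, 0, 0], "delta_rot": [0, 0, 0], "jaw": 0}, {"translation": [0.06, 0, 0], "delta_rot": [0, 0, 0], "jaw": 0}, {"translation": [0.07, 0, 0], "delta_rot": [0, 0, 0], "jaw": 0}, {"translation": [0.09, 0, 0], "delta_rot": [0, 0, 0], "jaw": 0}, {"translation": [0.1, 0, 0], "delta_rot": [0, 0, 0], "jaw": 0}, {"translation": [0.12, 0, 0], "delta_rot": [0, 0, 0], "jaw": 0}]'

```text
time: 22.9
tool_pos: [0.5079, 0.0428, 0.1064]
tool_rot: [0.002, 0.728, 0.685, -0.002]
contact_force: [-2.1, -13.5, 0.9]
gripper_width: 0.004
grasp_force: 6.6
```

Request:
send_rows --steps '[{"translation": [0.02, 0, 0], "delta_rot": [0, 0, 0], "jaw": 0}, {"translation": [0.03, 0, 0], "delta_rot": [0, 0, 0], "jaw": 0}, {"translation": [0.04, 0, 0], "delta_rot": [0, 0, 0], "jaw": 0}, {"translation": [0.06, 0, 0], "delta_rot": [0, 0, 0], "jaw": 0}, {"translation": [0.07, 0, 0], "delta_rot": [0, 0, 0], "jaw": 0}, {"translation": [0.09, 0, 0], "delta_rot": [0, 0, 0], "jaw": 0}, {"translation": [0.1, 0, 0], "delta_rot": [0, 0, 0], "jaw": 0}, {"translation": [0.12, 0, 0], "delta_rot": [0, 0, 0], "jaw": 0}]'

```text
time: 23.7
tool_pos: [0.508, 0.0456, 0.1063]
tool_rot: [0.0, 0.728, 0.685, -0.001]
contact_force: [-0.3, -6.2, 0.5]
gripper_width: -0.002
grasp_force: 3.4
```

Request:
send_rows --steps '[{"translation": [0.01, 0, 0], "delta_rot": [0, 0, 0], "jaw": 0}, {"translation": [0.02, 0, 0], "delta_rot": [0, 0, 0], "jaw": 0}, {"translation": [0.03, 0, 0], "delta_rot": [0, 0, 0], "jaw": 0}, {"translation": [0.04, 0, 0], "delta_rot": [0, 0, 0], "jaw": 0}, {"translation": [0.05, 0, 0], "delta_rot": [0, 0, 0], "jaw": 0}, {"translation": [0.06, 0, 0], "delta_rot": [0, 0, 0], "jaw": 0}, {"translation": [0.07, 0, 0], "delta_rot": [0, 0, 0], "jaw": 0}, {"translation": [0.08, 0, 0], "delta_rot": [0, 0, 0], "jaw": 0}]'

```text
time: 24.5
tool_pos: [0.5081, 0.0471, 0.1063]
tool_rot: [-0.0, 0.728, 0.685, 0.0]
contact_force: [0.2, -4.2, 0.1]
gripper_width: -0.002
grasp_force: 1.9
```

Request:
send_rows --steps '[{"translation": [0.01, 0, 0], "delta_rot": [0, 0, 0], "jaw": 0}, {"translation": [0.02, 0, 0], "delta_rot": [0, 0, 0], "jaw": 0}, {"translation": [0.03, 0, 0], "delta_rot": [0, 0, 0], "jaw": 0}, {"translation": [0.04, 0, 0], "delta_rot": [0, 0, 0], "jaw": 0}, {"translation": [0.05, 0, 0], "delta_rot": [0, 0, 0], "jaw": 0}, {"translation": [0.06, 0, 0], "delta_rot": [0, 0, 0], "jaw": 0}, {"translation": [0.07, 0, 0], "delta_rot": [0, 0, 0], "jaw": 0}, {"translation": [0.08, 0, 0], "delta_rot": [0, 0, 0], "jaw": 0}]'

```text
time: 25.3
tool_pos: [0.5082, 0.0474, 0.1064]
tool_rot: [0.0, 0.728, 0.685, -0.0]
contact_force: [-0.7, -6.0, 1.6]
gripper_width: 0.002
grasp_force: 2.9
```

Request:
send_rows --steps '[{"translation": [0.01, 0, 0], "delta_rot": [0, 0, 0], "jaw": 0}, {"translation": [0.02, 0, 0], "delta_rot": [0, 0, 0], "jaw": 0}, {"translation": [0.03, 0, 0], "delta_rot": [0, 0, 0], "jaw": 0}, {"translation": [0.04, 0, 0], "delta_rot": [0, 0, 0], "jaw": 0}, {"translation": [0.05, 0, 0], "delta_rot": [0, 0, 0], "jaw": 0}, {"translation": [0.06, 0, 0], "delta_rot": [0, 0, 0], "jaw": 0}, {"translation": [0.07, 0, 0], "delta_rot": [0, 0, 0], "jaw": 0}, {"translation": [0.08, 0, 0], "delta_rot": [0, 0, 0], "jaw": 0}]'

```text
time: 26.1
tool_pos: [0.5082, 0.0482, 0.1063]
tool_rot: [0.0, 0.728, 0.685, -0.0]
contact_force: [-0.1, -5.1, 0.5]
gripper_width: 0.003
grasp_force: 2.9
```

Request:
send_rows --steps '[{"translation": [0.01, 0, 0], "delta_rot": [0, 0, 0], "jaw": 0}, {"translation": [0.02, 0, 0], "delta_rot": [0, 0, 0], "jaw": 0}, {"translation": [0.03, 0, 0], "delta_rot": [0, 0, 0], "jaw": 0}, {"translation": [0.04, 0, 0], "delta_rot": [0, 0, 0], "jaw": 0}, {"translation": [0.05, 0, 0], "delta_rot": [0, 0, 0], "jaw": 0}, {"translation": [0.06, 0, 0], "delta_rot": [0, 0, 0], "jaw": 0}, {"translation": [0.07, 0, 0], "delta_rot": [0, 0, 0], "jaw": 0}, {"translation": [0.08, 0, 0], "delta_rot": [0, 0, 0], "jaw": 0}]'

```text
time: 26.9
tool_pos: [0.5082, 0.0489, 0.1063]
tool_rot: [0.0, 0.728, 0.685, -0.0]
contact_force: [-0.3, -5.7, 1.1]
gripper_width: 0.004
grasp_force: 3.1
```

Request:
send_rows --steps '[{"translation": [0.01, 0, 0], "delta_rot": [0, 0, 0], "jaw": 0}, {"translation": [0.02, 0, 0], "delta_rot": [0, 0, 0], "jaw": 0}, {"translation": [0.03, 0, 0], "delta_rot": [0, 0, 0], "jaw": 0}, {"translation": [0.04, 0, 0], "delta_rot": [0, 0, 0], "jaw": 0}, {"translation": [0.05, 0, 0], "delta_rot": [0, 0, 0], "jaw": 0}, {"translation": [0.06, 0, 0], "delta_rot": [0, 0, 0], "jaw": 0}, {"translation": [0.07, 0, 0], "delta_rot": [0, 0, 0], "jaw": 0}, {"translation": [0.08, 0, 0], "delta_rot": [0, 0, 0], "jaw": 0}]'

```text
time: 27.7
tool_pos: [0.5082, 0.0494, 0.1063]
tool_rot: [0.001, 0.728, 0.685, -0.001]
contact_force: [-0.2, -7.5, 1.5]
gripper_width: -0.005
grasp_force: 3.9
```

Request:
send_rows --steps '[{"translation": [0.01, 0, 0], "delta_rot": [0, 0, 0], "jaw": 0}, {"translation": [0.02, 0, 0], "delta_rot": [0, 0, 0], "jaw": 0}, {"translation": [0.03, 0, 0], "delta_rot": [0, 0, 0], "jaw": 0}, {"translation": [0.04, 0, 0], "delta_rot": [0, 0, 0], "jaw": 0}, {"translation": [0.05, 0, 0], "delta_rot": [0, 0, 0], "jaw": 0}, {"translation": [0.06, 0, 0], "delta_rot": [0, 0, 0], "jaw": 0}, {"translation": [0.07, 0, 0], "delta_rot": [0, 0, 0], "jaw": 0}, {"translation": [0.08, 0, 0], "delta_rot": [0, 0, 0], "jaw": 0}]'

```text
time: 28.5
tool_pos: [0.5083, 0.0498, 0.1063]
tool_rot: [0.001, 0.728, 0.685, -0.001]
contact_force: [-0.5, -8.8, 0.8]
gripper_width: -0.004
grasp_force: 4.6
```

The force dropped after its peak and is now rising stiffly, which fits the click followed by the buffer. I'll back off gently and check that the guard stays put.

Request:
send_rows --steps '[{"translation": [-0.1, 0, 0], "delta_rot": [0, 0, 0], "jaw": 0}, {"translation": [-0.2, 0, 0], "delta_rot": [0, 0, 0], "jaw": 0}, {"translation": [-0.3, 0, 0], "delta_rot": [0, 0, 0], "jaw": 0}, {"translation": [-0.5, 0, 0], "delta_rot": [0, 0, 0], "jaw": 0}, {"translation": [-0.8, 0, 0], "delta_rot": [0, 0, 0], "jaw": 0}, {"translation": [-1.4, 0, 0], "delta_rot": [0, 0, 0], "jaw": 0}, {"translation": [-2.2, 0, 0], "delta_rot": [0, 0, 0], "jaw": 0}, {"translation": [-3, 0, 0], "delta_rot": [0, 0, 0], "jaw": 0}]'

```text
time: 29.3
tool_pos: [0.5064, 0.0205, 0.1062]
tool_rot: [-0.0, 0.728, 0.685, 0.0]
contact_force: [-0.6, 0.1, -0.5]
gripper_width: 0.002
grasp_force: 0.0
```

Request:
send_rows --steps '[{"translation": [-1, 0, 0], "delta_rot": [0, 0, 0], "jaw": 0}, {"translation": [-2, 0, 0], "delta_rot": [0, 0, 0], "jaw": 0}, {"translation": [-4, 0, -2], "delta_rot": [0, 0, 0], "jaw": 0}, {"translation": [-7, 0, -5], "delta_rot": [0, 0, 0], "jaw": 0}, {"translation": [-10, 0, -8], "delta_rot": [0, 0, 0], "jaw": 0}, {"translation": [-13, 0, -11], "delta_rot": [0, 0, 0], "jaw": 0}, {"translation": [-15, 0, -13], "delta_rot": [0, 0, 0], "jaw": 0}, {"translation": [-15, 0, -13], "delta_rot": [0, 0, 0], "jaw": 0}]'

```text
time: 30.1
tool_pos: [0.4988, -0.1319, 0.2405]
tool_rot: [0.003, 0.73, 0.684, 0.001]
contact_force: [-0.4, 0.1, 0.1]
gripper_width: 0.002
grasp_force: 0.0
```

Run:
```python
from h import *
guard()
for n in ("side","scene"):
    f=grab_frame(n); W=cloud(f); Z=W[...,2]
    m=(Z>.115)&(Z<.132)&(abs(W[...,0]-.507)<.05)&(W[...,1]<.12)&(W[...,1]>-.02); t=W[m]; print(n,m.sum(),np.median(t,0).round(4) if len(t) else 0)
cv2.imwrite('pics/s6.png',cv2.resize(f['pixels'][140:290,260:430],None,fx=3.5,fy=3.5))
```

```text
roof y [0.0084 0.1449] t 30.15 [ 0.4979 -0.1302  0.238 ] [ 0.68  1.48 -0.29]
side 2 [0.4835 0.0643 0.125 ]
scene 61 [0.5154 0.0611 0.1245]
```

View pics/s6.png

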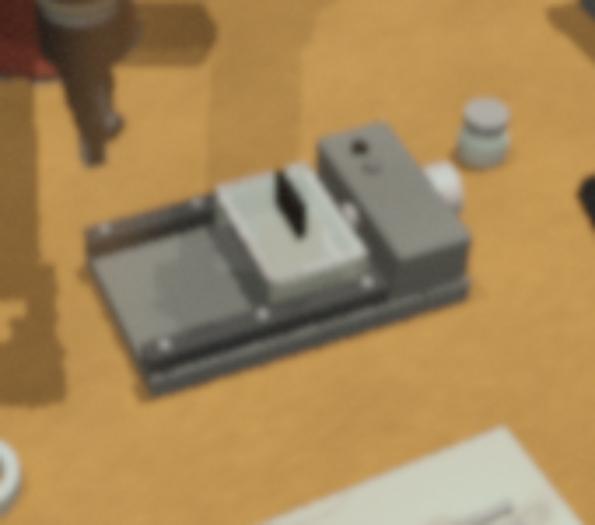

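The scene view shows the guard shut over the pocket, plate at crop (290,203). It moved back only about 3 mm, onto its latch, and is now roughly 8 mm from the zero position.

```bash
python3 -c "
from h import *
print(job_done())"
```

```text
the job is handed in; nothing more can be done
None
```

The heel block is seated flat in the pocket and released. The guard is pushed shut and stayed on its latch after I let go, about 8 mm from its zero position. The job was handed in at about 30 s; the judge returned no verdict.

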